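# Snap the cover onto a dosing-pump case

## Robot

A 6-joint arm with a two-finger parallel gripper is mounted at the origin on the work surface. World frame = base frame: x ahead of the robot, y to its left, z up, the work surface at z = 0. Lengths are in m, angles in degrees, forces in N, time in s.
With the tool pointing down it reaches from about 0.325 to 0.9 m from the base axis. Payload 6.1 kg.
Tool frame: the origin (TCP) lies at the very end of the fingers, on their centre line; the grasp point (between the pads) lies 19 mm behind it (grasp_offset is the distance from the TCP to the grasp point, in m); x points along the fingers, y is the direction in which the jaws open and shut, and the axes are right-handed (so a half turn about x gives the same grasp; the last joint's range is limited). The gripper opens to 85 mm and grips with 20 to 120 N. Pads are 22 mm wide; open, the fingers measure 114 mm over their backs; the gripper's body (76 mm by 85 mm) begins 54 mm behind the grasp point. The pads swing forward as they close: fully open they stand 13 mm farther back than shut.
Start: joints at [62.905, 12.628, 87.462, -0, 79.91, -7.225], TCP at [0.212, 0.588, 0.231] pointing down, gripper open.
Joint ranges: [-170.65, 170.65], [-52.31, 119.04], [5.05, 147.46], [-71.25, 251.25], [11.57, 151.72], [-153.62, 153.62]. Speed limits (degrees/s): [147.25, 147.25, 172.46, 180, 180, 180].

## Interface

Orientations are given as [roll, pitch, yaw] about the fixed x, y, z axes, in that order (R = Rz(yaw) Ry(pitch) Rx(roll)).
In Python, from cell import * gives the robot as it stands.
- The arm moves only by the tool arm_command, never from a script. Its argument "targets" is text: rows parted by semicolons, each of 7 numbers parted by spaces: the shift along the world's x, y, z in cm, then the turn, a rotation vector about the world's x, y, z in rad, then the opening in per cent of the stroke, from 0 (shut) to 100 (fully open). A call has 1 to 10 rows; each row shifts and turns the commanded pose from where the row before left it; what a row does not reach is not made up. A row lasts 1/12 s, in which the tool goes at most 41.7 mm and 7.16 degrees, less where a joint would pass 70% of its speed; a pose out of reach is approached as far as the arm can. A call is refused whole if a number of a shift passes 4.17 or a number of a turn 0.125, either way. A call with a gripper value outside its range is refused whole. The fingers move at their own pace and stop on an object; "squeeze" is the grip in N (left out, the last holds). Time passes only in rows, so rows that do not move let the fingers close. It gives the time, the measured TCP pose, the force and the opening at its end, in the units of the state.
- get_state(): the state, without advancing time (a new reading comes with each control period).
- capture(name): name is "scene" or "top" or "wrist"; returns the picture (420x560x3 uint8, red, green, blue); there is no depth.
- camera_params(name): a dict with "camera_matrix" (3x3 intrinsics, pixels), "world_from_camera" (4x4, takes a point from camera to world coordinates). Camera axes: x right, y down, z forward; pixel columns grow to the right and rows downward; lengths in m; the calibration is good to about 2 mm. A picture is of the moment at which its call begins: read the wrist's pose just before it. camera_params takes no time and is no camera call; for the wrist camera it gives the pose at the moment of the call.
- finish_job(): hands the job in, once; it reports no verdict.
The state is a dict: "t": time; "joint_pos": joint angles; "qvel": joint speeds; "effort": joint torques, N m; "tool_pos": TCP position; "ee_rot": TCP orientation; "wrist_force": force on the tool from outside, world axes, zero at the start; "wrist_torque": the same for the moment, N m; "gripper_width": finger opening in m.
Only numpy, scipy, OpenCV 4.12 (cv2) and the standard library are available. Lean on these libraries where they do the work, as an engineer would, in place of code of your own. Each camera call takes 0.05 s, during which the arm holds its last target. There are 200 camera calls.

## Task

Take the white cover plate off the rubber mat, fit it on the open blue pump case, yellow-striped end to yellow-striped end, and press it down corner by corner until all four orange snap standoffs have clicked through and it lies fully home. Lift off, then bed it by pressing once more, with a steady 20 newtons or so for a full second, and let go. The cover is brittle: never press it with more than about 30 newtons (leaning on the middle to snap it takes more than that) nor let it get more than about eight degrees out of level, and leave the things standing around where they are.

Things in the scene. Friction and masses are not known exactly. Their poses are not given: they have to be found in the camera images.
- cover: white plastic cover plate, 164 x 116 x 3 mm, 0.18 to 0.29 kg, lying flat on the mat, right side up; origin at the centre of its underside, z up, x along its length. Four 13 mm square through holes at x, y = (70, 45), (70, -45), (-70, 32), (-70, -32) mm: the pair at the -x end is narrower, and that end has a yellow stripe on top. Apart from block and holes its top is flat and free to press.
- block_top (a point): centre of the top of the cover's grey block with display and red button, at the cover's middle, 33 mm above the cover's underside; the block is 60 mm along x, 28 mm along y and stands 30 mm above the plate: the thing to grip, fingers closing along y
- mat: black rubber mat, 190 x 140 mm, 4 mm thick, fixed, on which the cover lies; origin at the centre of its underside
- case: open blue dosing-pump case, 164 x 116 mm, walls 46 mm high, fixed on a black pad of varying height (0 to 20 mm); white pump head at its +x end, yellow stripe on its -x end; origin at the centre of the case's underside, on top of the pad, z up. In it, on a sprung chassis, stand four snap standoffs at the same x, y as the cover's holes: grey pillars 17 mm thick with flat tops (the seats), each with an orange snap post on top.
- chassis (a joint): how far the case's inner chassis, which carries the four standoffs on stiff rubber mounts, is pushed down: 0 m when free, 1 mm for every 12 N of total downward force on the standoffs (the cover's own weight gives about 0.2 mm; 30 N gives 2.5 mm)
- hole1 (a point): centre of the cover's hole at (70, 45) mm, on the cover's underside; must come to lie on seat1. A good place to press this corner is on the plate 28 mm inward of the hole along x, at (42, 45) mm
- seat1 (a point): centre of the seat (flat pillar top) of the case's standoff at (70, 45) mm, 52 mm above the case's origin. On each seat stands an orange post 10 mm thick and 18 mm tall, its top tapering to 6 mm; springy wings on its +x and -x sides spread downwards to 17 mm across, their lower ends 5 to 6 mm above the seat
- hole2 (a point): centre of the cover's hole at (70, -45) mm, on the cover's underside; must come to lie on seat2. A good place to press this corner is on the plate 28 mm inward of the hole along x, at (42, -45) mm
- seat2 (a point): centre of the seat (flat pillar top) of the case's standoff at (70, -45) mm, 52 mm above the case's origin. With all four posts in its holes the cover rests on the wings 9 to 11 mm above the seats; with a post missed, 18 mm above there. Pressing one corner down takes a force that rises to some 10 to 16 N, then eases as that corner snaps through; corners beside it may follow by themselves or not
- hole3 (a point): centre of the cover's hole at (-70, 32) mm, on the cover's underside; must come to lie on seat3. A good place to press this corner is on the plate 28 mm inward of the hole along x, at (-42, 32) mm
- seat3 (a point): centre of the seat (flat pillar top) of the case's standoff at (-70, 32) mm, 52 mm above the case's origin, striped end. Some 3 mm above the seat the plate has passed the wings' lower ends and they spring out over it and hold it (the click): the force drops, and the plate goes on down to its seat, where the force rises steeply
- hole4 (a point): centre of the cover's hole at (-70, -32) mm, on the cover's underside; must come to lie on seat4. A good place to press this corner is on the plate 28 mm inward of the hole along x, at (-42, -32) mm
- seat4 (a point): centre of the seat (flat pillar top) of the case's standoff at (-70, -32) mm, 52 mm above the case's origin, striped end
- flask: bystander: green glass conical flask, 72 mm wide, 110 mm tall; origin at the centre of its underside
- reagent: bystander: white bottle with black cap, 60 mm wide, 140 mm tall; origin at the centre of its underside
- beaker: bystander: clear glass beaker, 70 mm wide, 85 mm tall; origin at the centre of its underside
- jar: bystander: small amber jar with white lid, 48 mm wide, 50 mm tall; origin at the centre of its underside
- pipe_plug: bystander: brass pipe plug, 40 mm wide, 35 mm tall, standing; origin at the centre of its underside
- driver: bystander: screwdriver lying on the table; origin at its underside, handle to its -x
- gauge: bystander: pressure gauge lying face up, 64 mm wide, 26 mm tall, brass stem to its -x; origin at the centre of its underside
Mind the look-alikes: they are no part of the job. What is shaped like the cover but brown or purple is not meant.

How it is judged:
By the outcome, as a careful person would: the job done as asked, in the order asked, and still so for the second after the job is handed in, with the robot touching nothing.
It also fails if it takes over 58 s, if anything falls off the work surface, if the arm or the gripper's body presses on something with over 40 N, if the wrist force passes 120 N, or if a joint passes its speed limit or range.

## Working session

There is one attempt and no reset: what is moved stays moved. The work goes in short steps, Python scripts to look and compute and a tool call to move; the robot and the scene stay as the last step left them, time stands still between calls to the robot, and variables do not carry over. Pictures are saved under pics/ and viewed, about 8 in all and at most 12, crops included, and the job is handed in when it is done.

Besides the shell and the picture viewer there is one more tool, called after "Request:" as name(argument=value, ...) on one line, values as JSON. arm_command: Moves the arm, as the interface text tells. Its arguments: {"type":"object","properties":{"targets":{"type":"string"},"squeeze":{"type":"number"}},"required":["targets"]}

```bash
mkdir -p pics; ls
python3 - <<'E'
from cell import *
import cv2
print(get_state())
for n in("scene","top"):
    cv2.imwrite(f"pics/{n}0.png",capture(n)[:,:,::-1]); p=camera_params(n); print(p)
E
```

```text
pics
{'t': 0.0, 'joint_pos': array([ 6.29036463e+01,  1.26750678e+01,  8.75268543e+01, -1.97620532e-04,
        7.99099918e+01, -7.22574550e+00]), 'qvel': array([-0.03309691, -0.04205108,  0.06336728,  0.07119644, -0.04180518,
        0.08240656]), 'effort': array([-3.06612365e-04, -4.96935332e+01, -3.89376569e+01, -2.74227496e-04,
        1.15928732e-02,  2.99788746e-05]), 'tool_pos': array([0.21216721, 0.58723575, 0.23019106]), 'ee_rot': array([ -97.12617073,   89.88808593, -116.99674413]), 'wrist_force': array([ 0.24892969, -0.13613662, -0.06833594]), 'wrist_torque': array([-0.01497777, -0.0290503 , -0.01798389]), 'gripper_width': 0.08577599706419779}
{'camera_matrix': array([[408.3566436 ,   0.        , 288.76637148],
       [  0.        , 408.3566436 , 211.97340124],
       [  0.        ,   0.        ,   1.        ]]), 'world_from_camera': array([[-0.14818028,  0.5526176 , -0.82015633,  1.42864488],
       [ 0.98894239,  0.07779871, -0.12625498,  0.18989778],
       [-0.00596362, -0.82979585, -0.5580352 ,  0.72507786],
       [ 0.        ,  0.        ,  0.        ,  1.        ]])}
{'camera_matrix': array([[415.36392692,   0.        , 278.24354236],
       [  0.        , 415.36392692, 207.45946698],
       [  0.        ,   0.        ,   1.        ]]), 'world_from_camera': array([[ 0.01938176, -0.97567418,  0.21836722,  0.20858288],
       [-0.99979594, -0.01766967,  0.00979066,  0.04332297],
       [-0.00569401, -0.21851242, -0.97581756,  1.42270581],
       [ 0.        ,  0.        ,  0.        ,  1.        ]])}
```

View pics/top0.png

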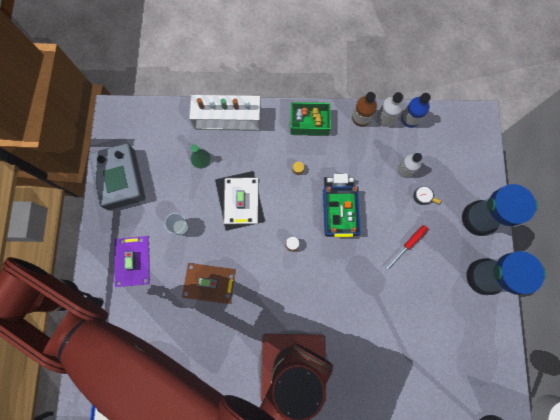

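View pics/scene0.png

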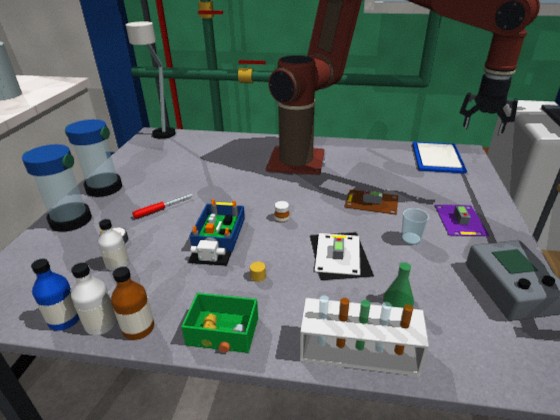

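The top view shows three plates shaped like the cover: white at (240,200), brown at (208,284) and purple at (131,261). White on the black mat is the one described. The blue case is at (341,208), with its yellow end toward the robot. I'll check both in one enlarged crop.

Run:
```python
import cv2,numpy as np
t=cv2.imread("pics/top0.png")
a=cv2.resize(t[165:240,210:275],None,fx=6,fy=6,interpolation=2) ; b=cv2.resize(t[165:240,310:375],None,fx=6,fy=6,interpolation=2)
cv2.imwrite("pics/crop0.png",np.hstack([a,b]))
```

```text
(no output)
```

View pics/crop0.png

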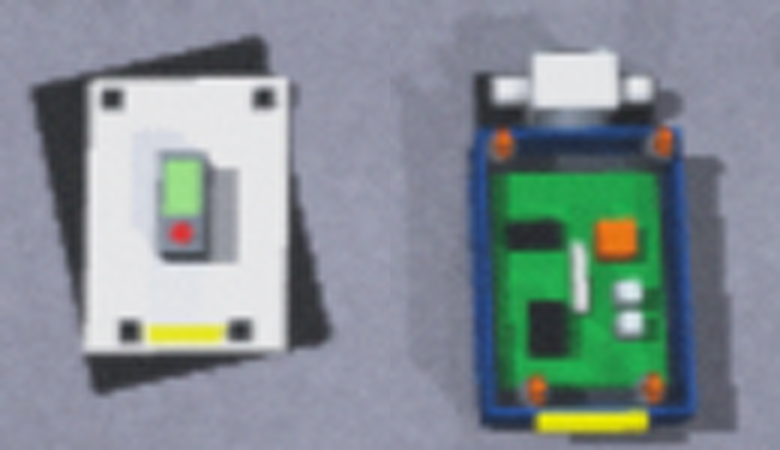

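The crop confirms the choice: white cover, yellow stripe toward the robot, holes at crop (112,98), (263,98), (130,330) and (240,330). The case's orange posts are at (503,143), (663,141), (537,388) and (654,388), with its stripe also toward the robot.

```bash
cat > h.py <<'E'
from cell import *
import numpy as np, cv2
from scipy.optimize import least_squares
from scipy.spatial.transform import Rotation as Ro
M=np.array([[70,45],[70,-45],[-70,32],[-70,-32]])/1e3
def proj(p,P):
    T=np.linalg.inv(p["world_from_camera"]); c=P@T[:3,:3].T+T[:3,3]; q=c@np.array(p["camera_matrix"]).T
    return q[:,:2]/q[:,2:]
def fit(views,x0,z=None,pts=M,dz=None):
    "views: list of (params,pixels); pose x,y,yaw(rad),z"
    def P(v):
        zz=v[3] if z is None else z; c,s=np.cos(v[2]),np.sin(v[2])
        return np.c_[pts[:,:2]@np.array([[c,s],[-s,c]])+v[:2],np.full(len(pts),zz)+(0 if dz is None else dz)]
    r=least_squares(lambda v:np.concatenate([(proj(p,P(v))-u).ravel() for p,u in views]),x0)
    return r.x,r.fun.reshape(-1,2)
def st():
    s=get_state(); return s
E
python3 - <<'E'
from h import *
p=camera_params("top")
cr=lambda a,o:(np.array(a)+.5)/6-.5+o
c=cr([[112,98],[263,98],[130,330],[240,330]],[210,165])
d=cr([[113,143],[273,141],[147,388],[264,388]],[310,165])
x,f=fit([(p,c)],[.6,.1,0,0],z=.007);print(x,np.degrees(x[2]),f)
x,f=fit([(p,d)],[.6,-.1,0,.07]);print(x,np.degrees(x[2]),f)
s=get_state();R=Ro.from_euler('xyz',s['ee_rot'],degrees=True).as_matrix();print(R)
w=camera_params("wrist");print(w, R.T@(w['world_from_camera'][:3,3]-s['tool_pos']),R.T@w['world_from_camera'][:3,:3])
E
```

```text
[0.54965308 0.19000956 0.02631444 0.        ] 1.5077063832923894 [[-0.05446178  0.0445824 ]
 [ 0.15272363 -0.16525946]
 [-0.09470137  0.12964975]
 [-0.00166542 -0.01578041]]
[ 0.51164208 -0.15826936  0.03307252  0.06959485] 1.8949156639432794 [[ 0.01923414  0.02606342]
 [ 0.06410104 -0.03370578]
 [-0.00055224  0.14418394]
 [-0.08096013 -0.13668698]]
[[-7.62399839e-04  3.39893858e-01  9.40463494e-01]
 [-1.56478716e-03  9.40462211e-01 -3.39894663e-01]
 [-9.99998485e-01 -1.73076084e-03 -1.85146692e-04]]
{'camera_matrix': array([[313.77607996,   0.        , 274.36150656],
       [  0.        , 313.77607996, 208.99753161],
       [  0.        ,   0.        ,   1.        ]]), 'world_from_camera': array([[ 3.40364724e-01,  8.93217705e-01,  2.93792419e-01,
         1.37401685e-01],
       [ 9.40293171e-01, -3.23065414e-01, -1.07133051e-01,
         6.14927544e-01],
       [-7.78968690e-04,  3.12715317e-01, -9.49846579e-01,
         3.72740695e-01],
       [ 0.00000000e+00,  0.00000000e+00,  0.00000000e+00,
         1.00000000e+00]])} [-0.14241286  0.00030866 -0.07975488] [[-9.51885184e-04 -3.12890303e-01  9.49788793e-01]
 [ 9.99999422e-01 -7.72836588e-04  7.47609957e-04]
 [ 5.00111624e-04  9.49788956e-01  3.12890858e-01]]
```

Request:
arm_command(targets="2.6 -3.05 0 0 0 0.0288 100;2.6 -3.05 0 0 0 0.0288 100;2.6 -3.05 0 0 0 0.0288 100;2.6 -3.05 0 0 0 0.0288 100;2.6 -3.05 0 0 0 0.0288 100;2.6 -3.05 0 0 0 0.0288 100;2.6 -3.05 0 0 0 0.0288 100;2.6 -3.05 0 0 0 0.0288 100;2.6 -3.05 0 0 0 0.0288 100;2.6 -3.05 0 0 0 0.0288 100")

```text
t: 0.93
tool_pos: [0.4731, 0.281, 0.231]
ee_rot: [-156.3, 90.0, -159.6]
wrist_force: [1.0, 0.3, -0.1]
gripper_width: 0.0857
```

Request:
arm_command(targets="2.6 -3.05 0 0 0 0.0288 100;2.6 -3.05 0 0 0 0.0288 100;2.6 -3.05 0 0 0 0.0288 100;0 0 0 0 0 0 100;0 0 0 0 0 0 100;0 0 0 0 0 0 100")

```text
t: 1.43
tool_pos: [0.55, 0.1912, 0.2307]
ee_rot: [171.1, 89.9, 172.6]
wrist_force: [-0.3, -0.4, 0.3]
gripper_width: 0.0855
```

Run:
```python
from h import *
s=get_state();R=Ro.from_euler('xyz',s['ee_rot'],degrees=True).as_matrix();print(s['t'],s['tool_pos'],R,s['wrist_force'])
p=camera_params("wrist");im=capture("wrist")
cv2.imwrite("pics/w1.png",cv2.resize(im[:,:,::-1],(800,600),interpolation=2))
np.save("w1.npy",p["world_from_camera"])
x=np.array([.5497,.19,.0263]);c,sn=np.cos(x[2]),np.sin(x[2])
print(proj(p,np.c_[M@np.array([[c,sn],[-sn,c]])+x[:2],np.full(4,.007)])*800/560)
```

```text
1.4333 [0.5499533  0.19124377 0.23065799] [[-1.52564278e-03 -2.64246287e-02  9.99649644e-01]
 [ 1.98933366e-04  9.99650780e-01  2.64249623e-02]
 [-9.99998816e-01  2.39178721e-04 -1.51985325e-03]] [-0.34442369 -0.4421105   0.29301925]
[[441.28531162 329.82479641]
 [339.00742439 329.90584396]
 [430.73867636 163.76231985]
 [348.95698905 163.80133638]]
```

View pics/w1.png

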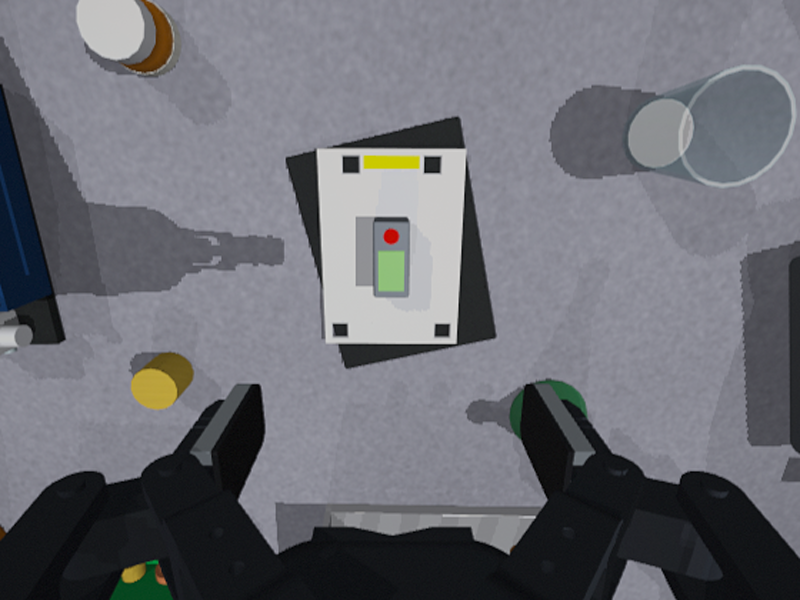

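Picture: the white cover is centred at about (391,247), with holes at (442,330), (340,330), (432,164) and (350,164). That is within 1 px of the prediction, so I'll go down and grip.

Request:
arm_command(targets="-0.05 -0.15 -3.8 0 0 0 100;0 0 -3.8 0 0 0 100;0 0 -3.8 0 0 0 100;0 0 -3.8 0 0 0 100;0 0 -3.8 0 0 0 100;0 0 -1.8 0 0 0 100;0 0 -1.0 0 0 0 100;0 0 0 0 0 0 100;0 0 0 0 0 0 20;0 0 0 0 0 0 20", squeeze=50)

```text
t: 2.32
tool_pos: [0.5515, 0.1907, 0.0155]
ee_rot: [10.1, 89.8, 11.7]
wrist_force: [0.7, 0.3, -0.1]
gripper_width: 0.0636
```

Request:
arm_command(targets="0 0 0 0 0 0 20;0 0 0 0 0 0 20;0 0 0 0 0 0 20;0 0 0 0 0 0 20;0 0 0 0 0 0 20")

```text
t: 2.73
tool_pos: [0.5512, 0.1901, 0.015]
ee_rot: [13.1, 89.8, 14.6]
wrist_force: [-0.8, 1.2, 5.8]
gripper_width: 0.0271
```

Request:
arm_command(targets="0 0 0.5 0 0 0 20;0 0 1.5 0 0 0 20;0 0 2.5 0 0 0 20;0 0 3 0 0 0 20;0 0 3 0 0 0 20;-0.3 -1 3 0 0 0 20;-0.5 -2 2 0 0 0 20;-0.5 -3 1 0 0 0 20;-0.5 -3 0 0 0 0 20;-0.5 -3 0 0 0 0 20")

```text
t: 3.57
tool_pos: [0.5269, 0.0688, 0.1796]
ee_rot: [-7.2, 89.9, -5.6]
wrist_force: [0.6, -0.5, -2.1]
gripper_width: 0.0273
```

Request:
arm_command(targets="-0.5 -3 0 0 0 0 20;-0.5 -2 0 0 0 0 20;-0.3 -1.5 0 0 0 0 20;-0.2 -0.5 0 0 0 0 20;0 0 0 0 0 0 20;0 0 0 0 0 0 20;0 0 0 0 0 0 20")

```text
t: 4.15
tool_pos: [0.512, 0.0007, 0.1783]
ee_rot: [100.7, 90.0, 102.4]
wrist_force: [0.2, 0.3, -1.5]
gripper_width: 0.0267
```

Run:
```python
from h import *
s=get_state();print(s['t'],s['tool_pos'],s['ee_rot'],s['wrist_force'],s['gripper_width'])
np.save("s2.npy",s,allow_pickle=True)
p=camera_params("wrist");im=capture("wrist");np.save("p2.npy",p,allow_pickle=True)
cv2.imwrite("pics/w2full.png",im[:,:,::-1])
cv2.imwrite("pics/w2.png",cv2.resize(im[:300,:400,::-1],(800,600),interpolation=2))
```

```text
4.15 [0.51196369 0.00070813 0.17826318] [100.73532055  89.9698482  102.35476258] [ 0.17821452  0.33752972 -1.47134202] 0.026718984096002842
```

View pics/w2.png

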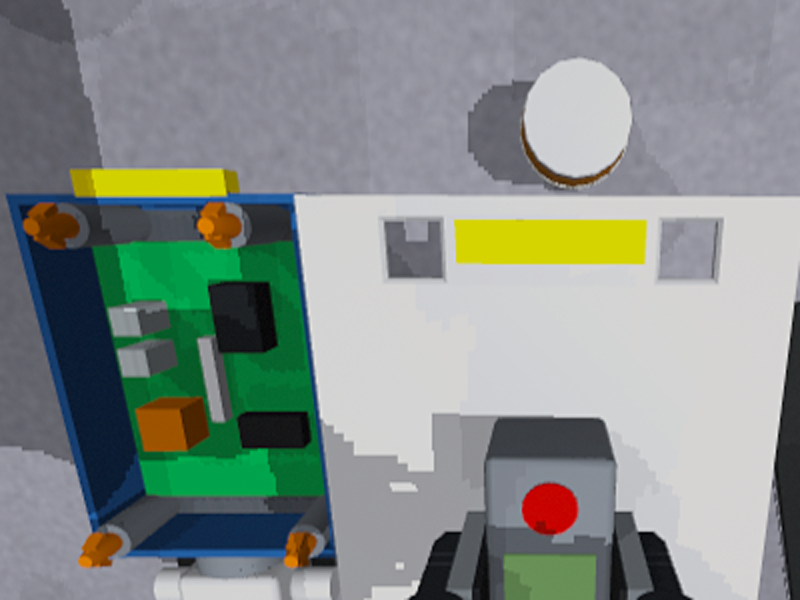

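Picture: cover held level, stripe-end holes at crop (413,250) and (689,250). Case posts have their tops at about (208,225), (38,226), (294,552) and (91,551). I'll enlarge those for accuracy.

Run:
```python
import cv2,numpy as np
t=cv2.imread("pics/w2full.png")
f=lambda x,y:cv2.resize(t[y:y+28,x:x+38],(380,280),interpolation=cv2.INTER_NEAREST)
g=np.vstack([np.hstack([f(8,98),f(95,98)]),np.hstack([f(36,258),f(138,258)])])
cv2.imwrite("pics/posts.png",g)
```

```text
(no output)
```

View pics/posts.png

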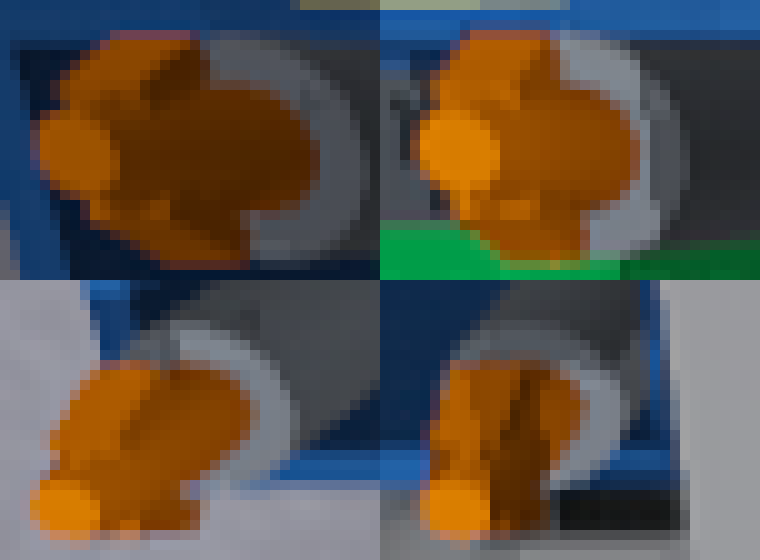

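Picture: post-top centres are at full-frame pixels (15.1,113.0) seat4, (102.5,112.5) seat3, (42.2,280.3) seat2 and (145.2,280.3) seat1.

Run:
```python
from h import *
p=np.load("p2.npy",allow_pickle=True).item(); s=np.load("s2.npy",allow_pickle=True).item()
t=camera_params("top")
cr=lambda a,o:(np.array(a)+.5)/6-.5+o
d=cr([[113,143],[273,141],[147,388],[264,388]],[310,165])
w=np.array([[145.2,280.3],[42.2,280.3],[102.5,112.5],[15.1,113.0]])
for v in ([(p,w)],[(p,w),(t,d)]):
    x,f=fit(v,[.5,-.15,.03,.07]);print("case",x,np.degrees(x[2]),f.round(2).tolist())
h=np.array([[206.25,124.75],[344,125]])[::-1]
for dz in(-.010,-.008,-.006):
    c,f=fit([(p,h)],[.5,0,.02],z=s['tool_pos'][2]+dz,pts=M[2:]);print("cover",c,f.round(2).tolist())
R=Ro.from_euler('xyz',s['ee_rot'],degrees=True).as_matrix();print(s['tool_pos'],np.arctan2(-R[0,1],R[1,1]),R[:,0])
```

```text
case [ 0.51172159 -0.15709631  0.03030524  0.07968336] 1.736362516520736 [[0.01, -0.13], [-0.03, 0.17], [-0.08, 0.12], [0.09, -0.15]]
case [ 0.51158587 -0.15703573  0.03044282  0.07971806] 1.7442452355910738 [[0.06, -0.25], [-0.01, 0.06], [-0.06, -0.08], [0.08, -0.33], [0.04, -0.8], [0.28, -0.79], [-0.05, -0.39], [0.02, -0.62]]
cover [0.51091819 0.0010836  0.02594569] [[-0.79, -0.05], [0.79, -0.05]]
cover [0.51083202 0.00107374 0.02593597] [[0.11, 0.01], [-0.11, 0.01]]
cover [0.51074656 0.00106389 0.02592593] [[1.04, 0.07], [-1.04, 0.07]]
[0.51196369 0.00070813 0.17826318] 0.02826457005499758 [-1.12598244e-04  5.14061100e-04 -9.99999862e-01]
```

Request:
arm_command(targets="0 -0.8 0 0 0 0.0022 20;0 -1.5 0 0 0 0.0022 20;0 -2.5 0 0 0 0 20;0 -2.5 0 0 0 0 20;0.05 -2.5 0 0 0 0 20;0.05 -2.5 -0.5 0 0 0 20;0 -2 -1.5 0 0 0 20;0 -1 -2 0 0 0 20;0 -0.5 -2 0 0 0 20;0 0 -1 0 0 0 20")

```text
t: 5.03
tool_pos: [0.5117, -0.1588, 0.1058]
ee_rot: [159.4, 89.8, 161.2]
wrist_force: [-1.7, 0.9, -2.5]
gripper_width: 0.0268
```

Request:
arm_command(targets="0 0 -0.3 0 0 0 20;0 0 0 0 0 0 20;0 0 0 0 0 0 20;0 0 0 0 0 0 20")

```text
t: 5.37
tool_pos: [0.514, -0.1581, 0.1067]
ee_rot: [-26.4, 89.9, -24.5]
wrist_force: [0.2, -0.3, -1.5]
gripper_width: 0.0271
```

```bash
cat >> h.py <<'E'
def rep():
    s=get_state();R=Ro.from_euler('xyz',s['ee_rot'],degrees=True).as_matrix()
    print(s['t'],s['tool_pos'],'yaw',np.arctan2(-R[0,1],R[1,1]),R[:,0],s['wrist_force'],s['wrist_torque'],s['gripper_width']); return s
E
python3 - <<'E'
from h import *
s=rep();p=camera_params("wrist");im=capture("wrist");np.save("p3.npy",p,allow_pickle=True)
cv2.imwrite("pics/w3full.png",im[:,:,::-1])
cv2.imwrite("pics/w3.png",cv2.resize(im[70:220,180:380,::-1],(800,600),interpolation=2))
x=np.array([.5117,-.1571,.0303]);c,sn=np.cos(x[2]),np.sin(x[2])
print((proj(p,np.c_[M@np.array([[c,sn],[-sn,c]])+x[:2],np.full(4,.0797)])-[180,70]+.5)*4-.5)
E
```

```text
5.3667 [ 0.51401363 -0.15806279  0.10672848] yaw 0.03304643317882186 [ 2.11787338e-03 -9.64739573e-04 -9.99997292e-01] [ 0.16886527 -0.27967349 -1.47402259] [-0.01732452 -0.01733744  0.01387673] 0.027076675502074814
[[ 655.77516185 1083.75945019]
 [ 110.65745635 1082.67195013]
 [ 633.07389293  203.56397017]
 [ 140.53724816  202.41020591]]
```

View pics/w3.png

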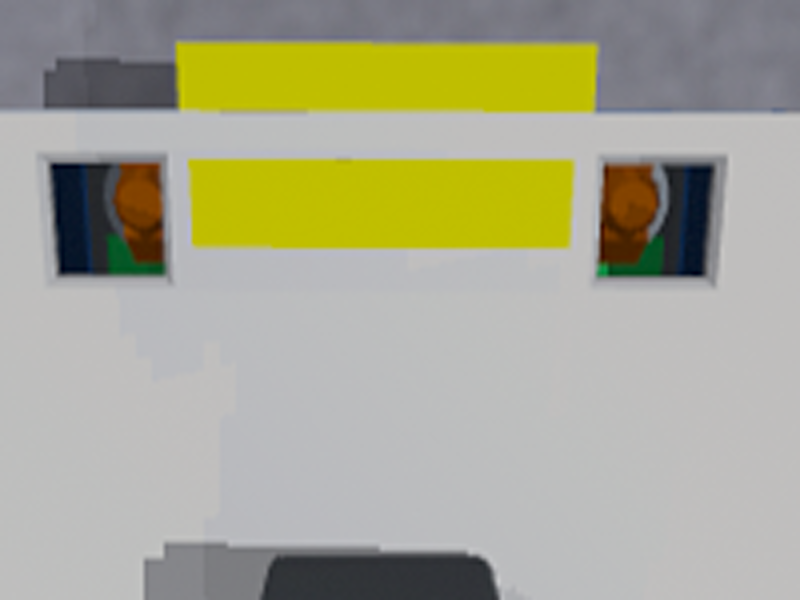

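Picture: the tops of posts 4 and 3 show through the stripe-end holes at crop (137,200) and (634,203). The hole outlines are centred at (106,220) and (661,221).

Run:
```python
from h import *
p=np.load("p3.npy",allow_pickle=True).item()
g=lambda a:(np.array(a)+.5)/4-.5+[180,70]
c,f=fit([(p,g([[661,221],[106,220]]))],[.5,-.15,.02],z=.1067-.008,pts=M[2:]);print("cover",c,f.round(2).tolist())
d,f=fit([(p,g([[634,203],[137,200]]))],[.5,-.15,.02],z=.0797,pts=M[2:]);print("case",d,f.round(2).tolist())
print((d-c)*1e3,(np.array([.5117,-.1571,.0303])-c)*1e3)
```

```text
cover [ 0.51279554 -0.15751835  0.03082078] [[-0.32, -0.02], [0.32, -0.02]]
case [ 0.51151051 -0.15751767  0.02675353] [[-0.54, -0.04], [0.53, -0.03]]
[-1.28502298e+00  6.82626792e-04 -4.06725312e+00] [-1.09553572  0.41835034 -0.52078265]
```

Request:
arm_command(targets="-0.12 0.02 -0.2 0 0 0 20;0 0 -0.4 0 0 0 20;0 0 -0.4 0 0 0 20;0 0 0 0 0 0 20;0 0 0 0 0 0 20;0 0 0 0 0 0 20")

```text
t: 5.92
tool_pos: [0.5116, -0.158, 0.0952]
ee_rot: [153.1, 90.0, 154.9]
wrist_force: [0.5, 0.2, -1.5]
gripper_width: 0.027
```

Run:
```python
from h import *
s=rep();p=camera_params("wrist");im=capture("wrist");np.save("p4.npy",p,allow_pickle=True)
cv2.imwrite("pics/w4full.png",im[:,:,::-1])
cv2.imwrite("pics/w4.png",np.hstack([cv2.resize(im[100:135,185:225,::-1],(400,350),interpolation=2),cv2.resize(im[100:135,325:365,::-1],(400,350),interpolation=2)]))
```

```text
5.9167 [ 0.5116401  -0.15797887  0.09515153] yaw 0.03195890693581713 [-2.65279866e-04  1.24112798e-04 -9.99999957e-01] [ 0.47023996  0.23507202 -1.45397471] [-0.01992008 -0.00719765 -0.03851184] 0.027035173147247415
```

View pics/w4.png

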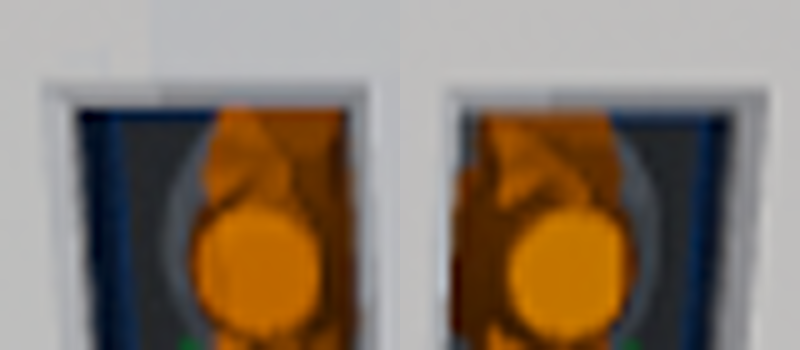

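Run:
```python
from h import *
p=np.load("p4.npy",allow_pickle=True).item()
g=lambda a:(np.array(a)+.5)/4-.5+[180,70]
c,f=fit([(p,g([[661,221],[106,220]]))],[.5,-.15,.02],z=.0952-.008,pts=M[2:]);print("cover",c,f.round(2).tolist())
for z in(.0787,.0797,.0807):
  d,f=fit([(p,np.array([[341.5,126.5],[210.5,126.5]]))],[.5,-.15,.02],z=z,pts=M[2:]);print("case",d,f.round(2).tolist(),(d-c)*1e3)
```

```text
cover [ 0.51042368 -0.15744182  0.02966651] [[-0.36, -0.03], [0.36, -0.02]]
case [ 0.51172022 -0.1569991   0.03140612] [[-0.29, -0.02], [0.29, -0.02]] [1.29654524 0.44272183 1.7396151 ]
case [ 0.51167145 -0.1570072   0.03139593] [[0.12, 0.01], [-0.12, 0.01]] [1.24777073 0.43462879 1.72942114]
case [ 0.51162283 -0.15701529  0.0313856 ] [[0.54, 0.04], [-0.54, 0.03]] [1.19915284 0.42653402 1.71909619]
```

Request:
arm_command(targets="0.12 0.04 0 0 0 0.0015 20;0 0 0 0 0 0 20;0 0 0 0 0 0 20")

```text
t: 6.22
tool_pos: [0.5131, -0.1577, 0.0954]
ee_rot: [-34.3, 90.0, -32.4]
wrist_force: [-0.4, -0.7, -1.5]
gripper_width: 0.0271
```

Request:
arm_command(targets="0 0 -0.3 0 0 0 20;0 0 -0.3 0 0 0 20;0 0 -0.3 0 0 0 20;0 0 0 0 0 0 20;0 0 0 0 0 0 20")

```text
t: 6.63
tool_pos: [0.5126, -0.1575, 0.0858]
ee_rot: [151.5, 89.9, 153.4]
wrist_force: [-0.1, -0.3, -2.4]
gripper_width: 0.0269
```

Request:
arm_command(targets="0 0 -0.15 0 0 0 20;0 0 -0.15 0 0 0 20;0 0 0 0 0 0 20;0 0 0 0 0 0 20")

```text
t: 6.97
tool_pos: [0.5129, -0.1577, 0.0834]
ee_rot: [-98.7, 90.0, -96.8]
wrist_force: [-1.1, -0.1, -1.4]
gripper_width: 0.0271
```

Request:
arm_command(targets="0 0 -0.1 0 0 0 20;0 0 -0.05 0 0 0 20;0 0 0 0 0 0 20;0 0 0 0 0 0 20")

```text
t: 7.3
tool_pos: [0.5131, -0.1577, 0.0823]
ee_rot: [-36.8, 90.0, -34.9]
wrist_force: [-3.8, 1.2, 5.0]
gripper_width: 0.027
```

Request:
arm_command(targets="0 0 0.1 0 0 0 30;0 0 0 0 0 0 60;0 0 0 0 0 0 70;0 0 0 0 0 0 70;0 0 1 0 0 0 70;0 0 2 0 0 0 70;0 0 2.5 0 0 0 60;0 0 2.5 0 0 0 0;0 0 0 0 0 0 0;0 0 0 0 0 0 0", squeeze=30)

```text
t: 8.13
tool_pos: [0.5144, -0.1583, 0.1654]
ee_rot: [-27.0, 89.7, -25.1]
wrist_force: [-0.2, 0.0, -1.2]
gripper_width: 0.0153
```

Run:
```python
from h import *
s=rep();p=camera_params("wrist");im=capture("wrist");np.save("p5.npy",p,allow_pickle=True)
cv2.imwrite("pics/w5.png",cv2.resize(im[:,:,::-1],(800,600),interpolation=2))
# predicted cover hole outlines on wings (top at seat+10+3)
x=np.array([.5117,-.1571,.0303]);c,sn=np.cos(x[2]),np.sin(x[2])
print((proj(p,np.c_[M@np.array([[c,sn],[-sn,c]])+x[:2],np.full(4,.0747)])+.5)*800/560)
```

```text
8.1333 [ 0.5144269  -0.15827318  0.16541761] yaw 0.03355651186883076 [ 0.00436781 -0.00204664 -0.99998837] [-0.2071533   0.03371144 -1.21811756] [-0.00132794 -0.00899235 -0.041215  ] 0.015294045819817503
[[469.76579657 410.22731594]
 [319.00918394 409.75238664]
 [459.77247096 165.55534944]
 [331.22498922 165.18212533]]
```

View pics/w5.png

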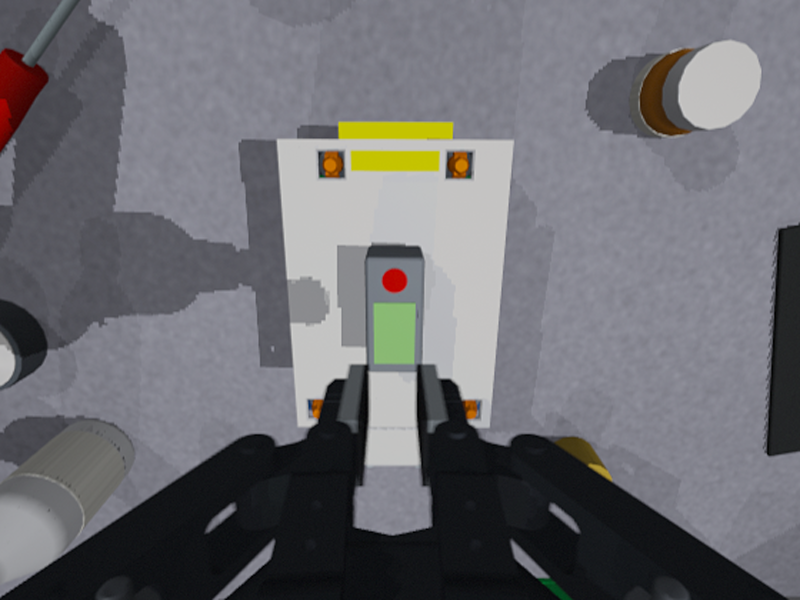

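Picture: all four orange posts stand in their holes at (331,165), (460,165), (316,408) and (470,408), and the stripes are together. Next is corner 1.

Request:
arm_command(targets="1.3 1.6 0 0 0 0 0;1.3 1.6 0 0 0 0 0;1.2 1.55 -2 0 0 0 0;0 0 -3 0 0 0 0;0 0 -2 0 0 0 0;0 0 -1 0 0 0 0;0 0 0 0 0 0 0;0 0 0 0 0 0 0;0 0 0 0 0 0 0")

```text
t: 8.93
tool_pos: [0.5517, -0.1106, 0.0839]
ee_rot: [-22.0, 89.9, -20.1]
wrist_force: [-0.0, -0.3, 0.8]
gripper_width: 0.0
```

Request:
arm_command(targets="0 0 -0.4 0 0 0 0;0 0 -0.3 0 0 0 0;0 0 -0.3 0 0 0 0;0 0 -0.2 0 0 0 0;0 0 0 0 0 0 0;0 0 0 0 0 0 0")

```text
t: 9.43
tool_pos: [0.552, -0.1106, 0.0724]
ee_rot: [-25.8, 89.9, -23.8]
wrist_force: [-1.6, 0.1, 7.3]
gripper_width: -0.0001
```

Request:
arm_command(targets="0 0 -0.1 0 0 0 0;0 0 -0.1 0 0 0 0;0 0 0 0 0 0 0")

```text
t: 9.68
tool_pos: [0.5521, -0.1107, 0.071]
ee_rot: [-28.3, 89.8, -26.3]
wrist_force: [-2.4, 0.6, 6.9]
gripper_width: -0.0001
```

Request:
arm_command(targets="0 0 -0.1 0 0 0 0;0 0 0 0 0 0 0;0 0 0 0 0 0 0")

```text
t: 9.93
tool_pos: [0.5513, -0.1103, 0.0683]
ee_rot: [-21.4, 89.9, -19.5]
wrist_force: [-0.6, -0.3, -0.2]
gripper_width: -0.0001
```

Request:
arm_command(targets="0 0 -0.1 0 0 0 0;0 0 0 0 0 0 0;0 0 0 0 0 0 0")

```text
t: 10.18
tool_pos: [0.5514, -0.1103, 0.0674]
ee_rot: [-27.5, 89.9, -25.6]
wrist_force: [-1.4, 0.6, 5.1]
gripper_width: -0.0
```

Request:
arm_command(targets="0 0 -0.1 0 0 0 0;0 0 0 0 0 0 0;0 0 0 0 0 0 0")

```text
t: 10.43
tool_pos: [0.5514, -0.1104, 0.0668]
ee_rot: [-33.7, 89.9, -31.8]
wrist_force: [-2.3, 1.2, 8.5]
gripper_width: -0.0001
```

Corner 1 clicked: the force fell from 7 N to 0 and the tip dropped 2.7 mm. Next is corner 2.

Request:
arm_command(targets="0 0 1 0 0 0 0;0 0 1 0 0 0 0;0.15 -3 0 0 0 0 0;0.1 -3 0 0 0 0 0;0.1 -3 0 0 0 0 0;0 0 -0.5 0 0 0 0;0 0 -0.3 0 0 0 0;0 0 0 0 0 0 0;0 0 0 0 0 0 0")

```text
t: 11.18
tool_pos: [0.554, -0.199, 0.0774]
ee_rot: [138.5, 89.9, 140.5]
wrist_force: [-0.1, -0.1, 0.3]
gripper_width: -0.0001
```

Request:
arm_command(targets="0 0 -0.3 0 0 0 0;0 0 -0.3 0 0 0 0;0 0 0 0 0 0 0")

```text
t: 11.43
tool_pos: [0.5547, -0.1995, 0.0724]
ee_rot: [-59.8, 90.0, -57.8]
wrist_force: [-1.6, 0.1, 3.7]
gripper_width: 0.0002
```

Request:
arm_command(targets="0 0 -0.1 0 0 0 0;0 0 -0.1 0 0 0 0;0 0 0 0 0 0 0")

```text
t: 11.68
tool_pos: [0.5544, -0.1996, 0.0694]
ee_rot: [94.9, 90.0, 96.8]
wrist_force: [-1.0, 0.6, 0.3]
gripper_width: -0.0003
```

Request:
arm_command(targets="0 0 -0.1 0 0 0 0;0 0 0 0 0 0 0;0 0 0 0 0 0 0")

```text
t: 11.93
tool_pos: [0.5542, -0.1999, 0.0683]
ee_rot: [140.4, 90.0, 142.3]
wrist_force: [1.7, -1.2, 0.0]
gripper_width: -0.0001
```

Request:
arm_command(targets="0 0 -0.1 0 0 0 0;0 0 0 0 0 0 0;0 0 0 0 0 0 0")

```text
t: 12.18
tool_pos: [0.5545, -0.2001, 0.0679]
ee_rot: [13.7, 90.0, 15.6]
wrist_force: [-0.1, 0.6, 1.1]
gripper_width: -0.0001
```

Request:
arm_command(targets="0 0 -0.1 0 0 0 0;0 0 0 0 0 0 0;0 0 0 0 0 0 0")

```text
t: 12.43
tool_pos: [0.5546, -0.2002, 0.0672]
ee_rot: [-27.9, 90.0, -25.9]
wrist_force: [-1.9, 0.7, 3.8]
gripper_width: 0.0001
```

Request:
arm_command(targets="0 0 1.5 0 0 0 0;0 0 3 0 0 0 0;-2.9 2.5 0 0 0 0 0;-2.9 2.5 0 0 0 0 0;-2.8 2.4 0 0 0 0 0;0 0 -2 0 0 0 0;0 0 -1 0 0 0 0;0 0 0 0 0 0 0;0 0 0 0 0 0 0")

```text
t: 13.18
tool_pos: [0.4686, -0.1264, 0.0813]
ee_rot: [157.7, 89.9, 159.6]
wrist_force: [-0.7, 0.0, 0.6]
gripper_width: 0.0002
```

Request:
arm_command(targets="0 0 -0.3 0 0 0 0;0 0 -0.3 0 0 0 0;0 0 0 0 0 0 0")

```text
t: 13.43
tool_pos: [0.4687, -0.1265, 0.0754]
ee_rot: [155.7, 90.0, 157.5]
wrist_force: [-0.0, 0.2, 0.0]
gripper_width: -0.0001
```

Request:
arm_command(targets="0 0 -0.1 0 0 0 0;0 0 -0.1 0 0 0 0;0 0 0 0 0 0 0")

```text
t: 13.68
tool_pos: [0.4685, -0.1262, 0.0737]
ee_rot: [152.0, 90.0, 153.9]
wrist_force: [-0.2, -0.1, -0.2]
gripper_width: -0.0003
```

Request:
arm_command(targets="0 0 -0.1 0 0 0 0;0 0 -0.1 0 0 0 0;0 0 0 0 0 0 0")

```text
t: 13.93
tool_pos: [0.4686, -0.1262, 0.0722]
ee_rot: [-49.1, 90.0, -47.2]
wrist_force: [-1.5, 0.7, 4.4]
gripper_width: 0.0
```

Request:
arm_command(targets="0 0 -0.1 0 0 0 0;0 0 0 0 0 0 0;0 0 0 0 0 0 0")

```text
t: 14.18
tool_pos: [0.4686, -0.1262, 0.0715]
ee_rot: [-46.3, 90.0, -44.3]
wrist_force: [-2.6, 0.5, 6.7]
gripper_width: -0.0
```

Request:
arm_command(targets="0 0 -0.1 0 0 0 0;0 0 0 0 0 0 0;0 0 0 0 0 0 0")

```text
t: 14.43
tool_pos: [0.4686, -0.1263, 0.0708]
ee_rot: [-67.0, 90.0, -65.1]
wrist_force: [-3.2, 1.1, 9.3]
gripper_width: 0.0001
```

Request:
arm_command(targets="0 0 -0.1 0 0 0 0;0 0 0 0 0 0 0;0 0 0 0 0 0 0")

```text
t: 14.68
tool_pos: [0.4687, -0.1263, 0.0702]
ee_rot: [-85.0, 90.0, -83.0]
wrist_force: [-5.9, 1.2, 12.5]
gripper_width: 0.0002
```

Request:
arm_command(targets="0 0 -0.1 0 0 0 0;0 0 0 0 0 0 0;0 0 0 0 0 0 0")

```text
t: 14.93
tool_pos: [0.4687, -0.1265, 0.0693]
ee_rot: [-81.7, 90.0, -79.7]
wrist_force: [-6.2, 0.8, 12.2]
gripper_width: 0.0006
```

Request:
arm_command(targets="0 0 -0.1 0 0 0 0;0 0 0 0 0 0 0;0 0 0 0 0 0 0")

```text
t: 15.18
tool_pos: [0.4685, -0.1265, 0.0676]
ee_rot: [-75.8, 90.0, -73.8]
wrist_force: [-0.3, -0.1, 0.3]
gripper_width: 0.0002
```

Corner 3 clicked: force 12 N, then 0. Corner 4 next.

Request:
arm_command(targets="0 0 1.5 0 0 0 0;0 0 2.5 0 0 0 0;0 -3.2 0 0 0 0 0;0.1 -3.2 0 0 0 0 0;0 0 -2 0 0 0 0;0 0 -0.9 0 0 0 0;0 0 0 0 0 0 0;0 0 0 0 0 0 0")

```text
t: 15.85
tool_pos: [0.4683, -0.1889, 0.0767]
ee_rot: [143.3, 89.8, 145.3]
wrist_force: [-0.5, -0.4, 0.8]
gripper_width: -0.0001
```

Request:
arm_command(targets="0 0 -0.2 0 0 0 0;0 0 -0.2 0 0 0 0;0 0 0 0 0 0 0")

```text
t: 16.1
tool_pos: [0.4696, -0.1896, 0.0739]
ee_rot: [-28.2, 90.0, -26.2]
wrist_force: [-0.1, 0.5, 0.4]
gripper_width: -0.0001
```

Request:
arm_command(targets="0 0 -0.1 0 0 0 0;0 0 -0.1 0 0 0 0;0 0 0 0 0 0 0")

```text
t: 16.35
tool_pos: [0.4695, -0.19, 0.0718]
ee_rot: [-51.2, 90.0, -49.3]
wrist_force: [0.6, 0.2, 0.2]
gripper_width: 0.0001
```

Request:
arm_command(targets="0 0 -0.1 0 0 0 0;0 0 0 0 0 0 0;0 0 0 0 0 0 0")

```text
t: 16.6
tool_pos: [0.4694, -0.1901, 0.0708]
ee_rot: [153.5, 90.0, 155.4]
wrist_force: [0.5, 0.5, -0.0]
gripper_width: 0.0003
```

Request:
arm_command(targets="0 0 -0.1 0 0 0 0;0 0 0 0 0 0 0;0 0 0 0 0 0 0")

```text
t: 16.85
tool_pos: [0.4693, -0.1901, 0.0697]
ee_rot: [154.0, 90.0, 155.9]
wrist_force: [0.1, -0.8, 0.3]
gripper_width: 0.0002
```

Request:
arm_command(targets="0 0 -0.1 0 0 0 0;0 0 0 0 0 0 0;0 0 0 0 0 0 0")

```text
t: 17.1
tool_pos: [0.4694, -0.1901, 0.0687]
ee_rot: [145.4, 90.0, 147.3]
wrist_force: [0.4, -0.5, -0.7]
gripper_width: -0.0001
```

Request:
arm_command(targets="0 0 -0.1 0 0 0 0;0 0 0 0 0 0 0;0 0 0 0 0 0 0")

```text
t: 17.35
tool_pos: [0.4693, -0.19, 0.0677]
ee_rot: [144.7, 90.0, 146.7]
wrist_force: [0.5, 0.0, -0.1]
gripper_width: -0.0007
```

Request:
arm_command(targets="0 0 -0.1 0 0 0 0;0 0 0 0 0 0 0;0 0 0 0 0 0 0")

```text
t: 17.6
tool_pos: [0.4694, -0.1901, 0.0667]
ee_rot: [150.8, 90.0, 152.7]
wrist_force: [-0.5, 0.4, -0.4]
gripper_width: 0.0002
```

Request:
arm_command(targets="0 0 -0.1 0 0 0 0;0 0 0 0 0 0 0;0 0 0 0 0 0 0")

```text
t: 17.85
tool_pos: [0.4694, -0.1901, 0.0657]
ee_rot: [152.2, 90.0, 154.2]
wrist_force: [0.5, -0.0, 0.0]
gripper_width: -0.0001
```

Request:
arm_command(targets="0 0 -0.1 0 0 0 0;0 0 0 0 0 0 0;0 0 0 0 0 0 0")

```text
t: 18.1
tool_pos: [0.4696, -0.1902, 0.0649]
ee_rot: [-35.3, 90.0, -33.3]
wrist_force: [-0.1, 0.2, 0.4]
gripper_width: 0.0
```

Request:
arm_command(targets="0 0 -0.1 0 0 0 0;0 0 0 0 0 0 0;0 0 0 0 0 0 0")

```text
t: 18.35
tool_pos: [0.4696, -0.1902, 0.0644]
ee_rot: [-55.2, 90.0, -53.3]
wrist_force: [-1.7, 1.1, 6.2]
gripper_width: 0.0003
```

Request:
arm_command(targets="0 0 -0.1 0 0 0 0;0 0 0 0 0 0 0;0 0 0 0 0 0 0")

```text
t: 18.6
tool_pos: [0.4696, -0.1903, 0.064]
ee_rot: [-89.5, 90.0, -87.6]
wrist_force: [-4.1, 1.5, 10.1]
gripper_width: -0.0
```

Request:
arm_command(targets="0 0 -0.1 0 0 0 0;0 0 0 0 0 0 0;0 0 0 0 0 0 0")

```text
t: 18.85
tool_pos: [0.4696, -0.1903, 0.0635]
ee_rot: [-131.4, 90.0, -129.5]
wrist_force: [-5.6, 2.5, 15.8]
gripper_width: 0.0
```

Corner 4 had followed by itself. The plate was already at home height there (tip 0.0650) and the force then rose steeply to 16 N. I'll go back over the other corners to confirm they are home, corner 3 first.

Request:
arm_command(targets="0 0 1.5 0 0 0 0;0 0 2.5 0 0 0 0;-0.05 3.2 0 0 0 0 0;-0.05 3.2 0 0 0 0 0;0 0 -2 0 0 0 0;0 0 -1.2 0 0 0 0;0 0 0 0 0 0 0;0 0 0 0 0 0 0")

```text
t: 19.52
tool_pos: [0.4677, -0.1257, 0.0692]
ee_rot: [155.2, 89.9, 157.2]
wrist_force: [0.0, 0.2, -0.3]
gripper_width: 0.0002
```

Request:
arm_command(targets="0 0 -0.15 0 0 0 0;0 0 -0.15 0 0 0 0;0 0 0 0 0 0 0;0 0 0 0 0 0 0")

```text
t: 19.85
tool_pos: [0.4687, -0.1265, 0.0672]
ee_rot: [-26.3, 90.0, -24.4]
wrist_force: [-1.2, 0.7, 0.1]
gripper_width: -0.0001
```

Request:
arm_command(targets="0 0 -0.1 0 0 0 0;0 0 -0.1 0 0 0 0;0 0 0 0 0 0 0")

```text
t: 20.1
tool_pos: [0.4686, -0.1263, 0.0649]
ee_rot: [-33.3, 90.0, -31.4]
wrist_force: [-1.2, -0.6, 0.5]
gripper_width: -0.0001
```

Request:
arm_command(targets="0 0 -0.1 0 0 0 0;0 0 0 0 0 0 0;0 0 0 0 0 0 0")

```text
t: 20.35
tool_pos: [0.4686, -0.1263, 0.0644]
ee_rot: [-62.5, 90.0, -60.5]
wrist_force: [-2.3, -0.2, 6.7]
gripper_width: 0.0001
```

Request:
arm_command(targets="0 0 -0.15 0 0 0 0;0 0 0 0 0 0 0;0 0 0 0 0 0 0")

```text
t: 20.6
tool_pos: [0.4687, -0.1263, 0.0637]
ee_rot: [-104.5, 90.0, -102.5]
wrist_force: [-5.1, 1.5, 12.8]
gripper_width: 0.0002
```

Request:
arm_command(targets="0 0 1.5 0 0 0 0;0 0 2.5 0 0 0 0;2.8 0.5 0 0 0 0 0;2.8 0.5 0 0 0 0 0;2.8 0.6 0 0 0 0 0;0 0 -2 0 0 0 0;0 0 -1.3 0 0 0 0;0 0 0 0 0 0 0;0 0 0 0 0 0 0;0 0 0 0 0 0 0")

```text
t: 21.43
tool_pos: [0.5516, -0.1102, 0.0692]
ee_rot: [162.8, 89.9, 164.6]
wrist_force: [0.1, -1.2, 1.1]
gripper_width: -0.0003
```

Request:
arm_command(targets="0 0 -0.1 0 0 0 0;0 0 -0.1 0 0 0 0;0 0 0 0 0 0 0;0 0 0 0 0 0 0")

```text
t: 21.77
tool_pos: [0.5525, -0.1103, 0.0678]
ee_rot: [-22.8, 90.0, -20.9]
wrist_force: [-0.8, -0.3, -0.8]
gripper_width: -0.0001
```

Request:
arm_command(targets="0 0 -0.1 0 0 0 0;0 0 0 0 0 0 0;0 0 0 0 0 0 0")

```text
t: 22.02
tool_pos: [0.5524, -0.1101, 0.0663]
ee_rot: [119.7, 90.0, 121.6]
wrist_force: [-0.4, -0.4, 0.3]
gripper_width: -0.0001
```

Request:
arm_command(targets="0 0 -0.1 0 0 0 0;0 0 0 0 0 0 0;0 0 0 0 0 0 0")

```text
t: 22.27
tool_pos: [0.5523, -0.1101, 0.0652]
ee_rot: [164.0, 90.0, 165.9]
wrist_force: [0.9, 0.1, 0.4]
gripper_width: 0.0
```

Request:
arm_command(targets="0 0 -0.1 0 0 0 0;0 0 0 0 0 0 0;0 0 0 0 0 0 0")

```text
t: 22.52
tool_pos: [0.5525, -0.1101, 0.0647]
ee_rot: [-56.6, 90.0, -54.7]
wrist_force: [-2.9, 0.6, 4.4]
gripper_width: -0.0006
```

Request:
arm_command(targets="0 0 -0.1 0 0 0 0;0 0 0 0 0 0 0;0 0 0 0 0 0 0")

```text
t: 22.77
tool_pos: [0.5525, -0.1101, 0.0642]
ee_rot: [-72.4, 90.0, -70.5]
wrist_force: [-4.5, 1.0, 9.9]
gripper_width: -0.0002
```

Corner 1 is home. Corner 2 next, then the view.

Request:
arm_command(targets="0 0 -0.08 0 0 0 0;0 0 0 0 0 0 0;0 0 0 0 0 0 0")

```text
t: 23.02
tool_pos: [0.5526, -0.1101, 0.0639]
ee_rot: [-92.0, 90.0, -90.1]
wrist_force: [-4.6, 1.5, 12.2]
gripper_width: 0.0001
```

Request:
arm_command(targets="0 0 1.5 0 0 0 0;0 0 2.5 0 0 0 0;0.1 -3 0 0 0 0 0;0.1 -3 0 0 0 0 0;0 -3 0 0 0 0 0;0 0 -2 0 0 0 0;0 0 -1.3 0 0 0 0;0 0 0 0 0 0 0;0 0 0 0 0 0 0;0 0 0 0 0 0 0")

```text
t: 23.85
tool_pos: [0.5544, -0.1992, 0.0694]
ee_rot: [139.8, 90.0, 141.8]
wrist_force: [0.7, 1.1, 0.4]
gripper_width: 0.0002
```

Request:
arm_command(targets="0 0 -0.1 0 0 0 0;0 0 -0.1 0 0 0 0;0 0 0 0 0 0 0;0 0 0 0 0 0 0")

```text
t: 24.18
tool_pos: [0.5547, -0.1999, 0.068]
ee_rot: [-29.6, 90.0, -27.6]
wrist_force: [0.0, -0.8, -0.2]
gripper_width: -0.0004
```

Request:
arm_command(targets="0 0 -0.1 0 0 0 0;0 0 0 0 0 0 0;0 0 0 0 0 0 0")

```text
t: 24.43
tool_pos: [0.5544, -0.2001, 0.0665]
ee_rot: [142.1, 90.0, 144.0]
wrist_force: [-0.3, -0.1, -0.1]
gripper_width: 0.0003
```

Request:
arm_command(targets="0 0 -0.1 0 0 0 0;0 0 0 0 0 0 0;0 0 0 0 0 0 0")

```text
t: 24.68
tool_pos: [0.5544, -0.2001, 0.0654]
ee_rot: [151.0, 90.0, 152.9]
wrist_force: [0.0, -0.4, 0.2]
gripper_width: 0.0001
```

Request:
arm_command(targets="0 0 -0.1 0 0 0 0;0 0 0 0 0 0 0;0 0 0 0 0 0 0")

```text
t: 24.93
tool_pos: [0.5545, -0.2002, 0.0648]
ee_rot: [-33.9, 90.0, -32.0]
wrist_force: [-1.5, -0.9, 1.5]
gripper_width: 0.0
```

Request:
arm_command(targets="0 0 -0.1 0 0 0 0;0 0 0 0 0 0 0;0 0 0 0 0 0 0")

```text
t: 25.18
tool_pos: [0.5546, -0.2002, 0.0643]
ee_rot: [-58.5, 90.0, -56.6]
wrist_force: [-3.3, 1.2, 8.4]
gripper_width: 0.0003
```

Request:
arm_command(targets="0 0 -0.1 0 0 0 0;0 0 0 0 0 0 0;0 0 0 0 0 0 0")

```text
t: 25.43
tool_pos: [0.5546, -0.2003, 0.0639]
ee_rot: [-68.7, 90.0, -66.7]
wrist_force: [-4.6, 2.0, 11.8]
gripper_width: -0.0001
```

Request:
arm_command(targets="0 0 1.5 0 0 0 0;0 0 3 0 0 0 0;-0.4 2.2 3.5 0 0 0 0;-0.4 2.2 2 0 0 0 0;0 0 0 0 0 0 0;0 0 0 0 0 0 0;0 0 0 0 0 0 0")

```text
t: 26.02
tool_pos: [0.546, -0.1561, 0.1616]
ee_rot: [179.3, 90.0, -178.8]
wrist_force: [-0.5, -0.1, -0.5]
gripper_width: 0.0001
```

Run:
```python
from h import *
s=rep();p=camera_params("wrist");im=capture("wrist");np.save("p6.npy",p,allow_pickle=True)
cv2.imwrite("pics/w6.png",cv2.resize(im[:,:,::-1],(800,600),interpolation=2))
x=np.array([.5117,-.1571,.0303]);c,sn=np.cos(x[2]),np.sin(x[2])
print((proj(p,np.c_[M@np.array([[c,sn],[-sn,c]])+x[:2],np.full(4,.0647)])+.5)*800/560)
```

```text
26.0167 [ 0.54604056 -0.15613832  0.16159746] yaw 0.03403768260801196 [-8.37686326e-04 -1.80181160e-05 -9.99999649e-01] [-0.52575436 -0.06849824 -0.53548248] [ 0.00238459 -0.01055128  0.06707433] 5.200860701714732e-05
[[468.73749542 358.43884834]
 [315.57378688 358.05285069]
 [458.27309648  98.82201311]
 [327.66761336  98.35957472]]
```

View pics/w6.png

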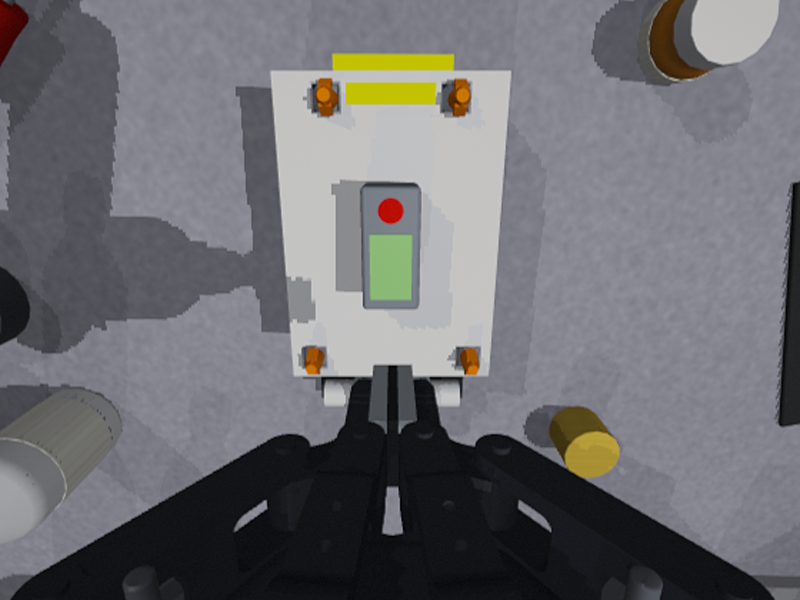

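Picture: all four orange posts stand proud with their wings spread over the plate, at (325,97), (459,97), (313,359) and (470,359), and the plate is level. The gripper is lifted off. Now the bedding press at 20 N on the plate at (47,0), next to the block.

Request:
arm_command(targets="0.65 0.05 -1 0 0 0 0;0.65 0 -2 0 0 0 0;0 0 -3 0 0 0 0;0 0 -2 0 0 0 0;0 0 -1 0 0 0 0;0 0 -0.2 0 0 0 0;0 0 0 0 0 0 0;0 0 0 0 0 0 0;0 0 0 0 0 0 0")

```text
t: 26.82
tool_pos: [0.5607, -0.1562, 0.072]
ee_rot: [-25.2, 89.8, -23.3]
wrist_force: [0.6, -0.8, 0.6]
gripper_width: -0.0004
```

Request:
arm_command(targets="0 0 -0.15 0 0 0 0;0 0 -0.1 0 0 0 0;0 0 0 0 0 0 0;0 0 0 0 0 0 0")

```text
t: 27.15
tool_pos: [0.5596, -0.1556, 0.0684]
ee_rot: [-25.5, 90.0, -23.5]
wrist_force: [-0.4, 0.2, 0.7]
gripper_width: -0.0002
```

Request:
arm_command(targets="0 0 -0.2 0 0 0 0;0 0 -0.15 0 0 0 0;0 0 -0.1 0 0 0 0;0 0 -0.1 0 0 0 0;0 0 0 0 0 0 0;0 0 0 0 0 0 0")

```text
t: 27.65
tool_pos: [0.5597, -0.1557, 0.064]
ee_rot: [-56.7, 90.0, -54.8]
wrist_force: [-4.5, 2.3, 10.7]
gripper_width: 0.0002
```

Request:
arm_command(targets="0 0 -0.1 0 0 0 0;0 0 0 0 0 0 0")

```text
t: 27.82
tool_pos: [0.5597, -0.1557, 0.0635]
ee_rot: [-91.7, 90.0, -89.8]
wrist_force: [-6.9, 1.6, 14.8]
gripper_width: -0.0001
```

Request:
arm_command(targets="0 0 -0.1 0 0 0 0;0 0 0 0 0 0 0")

```text
t: 27.98
tool_pos: [0.5597, -0.1557, 0.0631]
ee_rot: [-98.2, 90.0, -96.3]
wrist_force: [-8.7, 2.8, 19.3]
gripper_width: -0.0001
```

Request:
arm_command(targets="0 0 -0.02 0 0 0 0;0 0 0 0 0 0 0;0 0 0 0 0 0 0;0 0 0 0 0 0 0;0 0 0 0 0 0 0;0 0 0 0 0 0 0;0 0 0 0 0 0 0;0 0 0 0 0 0 0")

```text
t: 28.65
tool_pos: [0.5597, -0.1557, 0.0631]
ee_rot: [-73.6, 90.0, -71.6]
wrist_force: [-10.1, 3.4, 20.7]
gripper_width: 0.0
```

Request:
arm_command(targets="0 0 0 0 0 0 0;0 0 0 0 0 0 0;0 0 0 0 0 0 0;0 0 0 0 0 0 0;0 0 0 0 0 0 0;0 0 0 0 0 0 0;0 0 0 0 0 0 0;0 0 0 0 0 0 0")

```text
t: 29.32
tool_pos: [0.5597, -0.1557, 0.0631]
ee_rot: [-79.9, 90.0, -77.9]
wrist_force: [-9.8, 2.6, 20.9]
gripper_width: 0.0003
```

Request:
arm_command(targets="0 0 0.5 0 0 0 0;0 0 1.5 0 0 0 0;0 0 3 0 0 0 0;0 0 3 0 0 0 0;0 0 2 0 0 0 0;0 0 0 0 0 0 0;0 0 0 0 0 0 0;0 0 0 0 0 0 0;0 0 0 0 0 0 0")

```text
t: 30.07
tool_pos: [0.5583, -0.1551, 0.1584]
ee_rot: [154.3, 89.8, 156.2]
wrist_force: [-0.2, 1.2, -0.5]
gripper_width: 0.0003
```

Run:
```python
from h import *
s=rep()
cv2.imwrite("pics/s7.png",cv2.resize(capture("scene")[120:330,100:380,::-1],(800,600),interpolation=2))
```

```text
30.0667 [ 0.55832074 -0.15513696  0.15838343] yaw 0.033476291085851026 [-0.00284574  0.00125322 -0.99999517] [-0.16241402  1.23838519 -0.5365296 ] [-0.04264614 -0.03114517 -0.00757333] 0.0003205424199289175
```

View pics/s7.png

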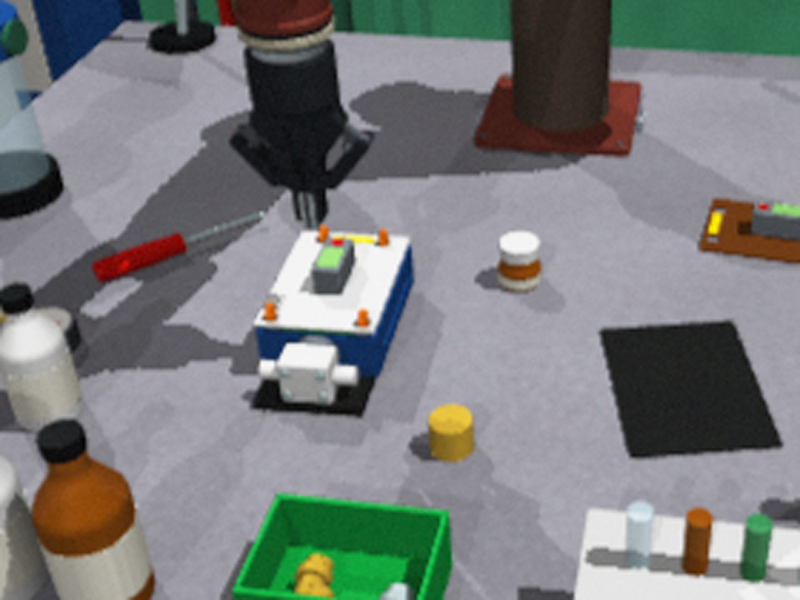

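The scene view shows the cover flat on the case at about (335,280), with all four orange posts standing proud. The bystanders are undisturbed and the gripper is clear. I'm handing in.

```bash
python3 -c "
from cell import *
print(finish_job())"
```

```text
the job is handed in; nothing more can be done
None
```

The white cover is on the blue case, stripe to stripe, with all four standoffs clicked through, and the job was handed in at about 30 s of the 58 s limit.

- **Pressing:** Corners 1, 2 and 3 were pressed until they snapped, and corner 4 followed by itself. The click at corner 2 was weak to read: I saw only a drop from about 4 N, not the 12 N to 0 drop of corner 3. The final height check below settled it.
- **Home check:** I pressed every corner again. Each met the cover at 65 mm, the fully-home height, and the force then rose steeply. I stopped at 12 to 16 N.
- **Bedding:** After lifting off, I pressed once on the plate beside the block at about 20 to 21 N for 1.3 s. There was also about 10 N sideways. Then I let go.
- **Limits:** The highest downward force read was 20.9 N, or about 23 N in total with the sideways part. Forces were only read at the end of each move, so brief peaks in between were not seen. I did not measure the cover's tilt while the corners were going down.
- **Last views:** The close view before bedding showed the wings spread over the plate at all four posts. The final scene view showed the cover flat and the gripper clear. The bystanders in that view were in place; the flask, beaker and gauge fell partly or wholly outside it.

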